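# Second to third on the rover's H-gate shifter

### The arm

A 6-joint arm with a two-finger parallel gripper is mounted at the origin on the work surface. World frame = base frame: x ahead of the robot, y to its left, z up, the work surface at z = 0. Lengths are in m, angles in rad, forces in N, time in s.
With the tool pointing down it reaches from about 0.3 to 0.875 m from the base axis. Payload 6.4 kg.
Tool frame: the origin (TCP) lies midway between the tips of the shut fingers; the grasp point (between the pads) lies 19 mm behind it; z points along the fingers, y is the line along which they close (so a half turn about z gives the same grasp; the last joint's range is limited). The gripper opens to 88 mm and grips with 3 to 60 N. Pads are 18 mm wide; open, the fingers measure 123 mm over their backs; the gripper's body (75 mm by 187 mm) begins 45 mm behind the grasp point.
Start: joints at [-1.502, 0.181, 1.607, -0, 1.354, -0.206], TCP at [0.156, -0.553, 0.239] pointing down, gripper open.
Joint ranges: [-2.99, 2.99], [-0.89, 2.07], [0.3, 2.58], [-1.14, 4.28], [0, 2.63], [-3.12, 3.12]. Speed limits (rad/s): [2.57, 2.57, 3.01, 3.14, 3.14, 3.14].

### API

Orientations are given as a unit quaternion [w, x, y, z].
In Python, from rig import manip, grab_frame, ticket, spotter gives the robot as it stands.
- The arm moves only by the shell command python3 -m handwheel 'ROWS' [OPENING]. ROWS is a JSON object of lists of equal length, an entry for each row: "linear": the shift along the world's x, y, z in cm, a list of three; "dr": the turn, a rotation vector about the world's x, y, z in degrees, a list of three. A call has 1 to 10 rows; each row is the pose to reach, as a shift and turn from the pose commanded when the call began; what a row does not reach only later rows make up. A row lasts 1/8 s, in which the tool goes at most 62.5 mm and 10.7 degrees, less where a joint would pass 70% of its speed; a pose out of reach is approached as far as the arm can. A call with a gripper value outside its range is refused whole. OPENING is the opening, from 0 (shut) to 1 (fully open), set as the call begins (- or left out, the last holds). The fingers move at their own pace and stop on an object; the grip force is fixed at half the most. Time passes only in rows, so rows that repeat a pose let the fingers close. It gives the time, the measured TCP pose, the force, the opening and the grip force at its end, in the units of the state.
- manip.get_obs(): the state, without advancing time (a new reading comes with each control period).
- grab_frame(name): name is "scene" or "top"; returns a dict with "frame" (384x512x3 uint8, red, green, blue), "fx", "fy", "cx", "cy" (pixels), "dist_coeffs" ([k1, k2, p1, p2, k3] as OpenCV has them; the pictures are not rectified), "pose" (4x4, takes a point from camera to world coordinates). Camera axes: x right, y up, looking along -z (the intrinsics and any distortion apply to the point x, -y, -z); pixel columns grow to the right and rows downward; lengths in m; the calibration is good to about 2 mm. A picture is of the moment at which its call begins. There is no depth.
- ticket.sign_off(): hands the job in; it is judged then, once.
Trained networks look in a picture, given as the dict that the camera call returned (one of the last four; its "shot" number tells which), for a name from the list of things; names that differ only in an ending like _2 or _b are one class to them, and where a whole thing is asked for, a point or a joint stands for the part that bears it (a point fixed in the world has none). Each returns a list of dicts, best first, with "p" (0 to 1); they miss things now and then, are a little off and sometimes report something else, mostly with a low value. They report only what shows in the picture. A call takes as long as a camera call.
- spotter.outline_of(picture, name): "region" (384x512 bool, what is visible of it) and "at" ([column, row] in pixels, amid what is visible of it).
- spotter.mark_of(picture, name): "at" ([column, row] in pixels: a listed point, or the origin of a listed thing).
The state is a dict: "time": time; "joints": joint angles; "qd": joint speeds; "joint_efforts": joint torques, N m; "tcp_pos": TCP position; "ee_rot": TCP orientation; "force": force on the tool from outside, world axes, zero at the start; "moment": the same for the moment, N m; "gripper_width": finger opening in m; "finger_force": force on a finger pad.
Only numpy, scipy, OpenCV 4.12 (cv2) and the standard library are available. Lean on these libraries where they do the work, as an engineer would, in place of code of your own. Each camera call takes 0.05 s, during which the arm holds its last target. There are 200 camera calls.

### The job

The shifter of the rover's driving controls, the wide box whose lever stands in an H-shaped gate, has been left in second gear, the near left slot. Shift it into third: out to neutral, across the gate, and forward into the far right slot until it is fully home, then let go. Leave the throttle, the narrow box whose lever stands in one straight slot, as it is.

Things in the scene. Friction and masses are not known exactly. Their poses are not given: they have to be found in the camera images.
- shifter: Grey box fixed to the desk, 150 mm (its x) by 130 mm (its y), 100 mm high, an aluminium H-gate plate on top. Origin: centre of its underside. x points forward, away from the robot (yaw within 20 degrees), y left, z up. Its lever pivots fore-aft and sideways about a point 10 mm above the origin; the knob centre stays 155 mm from that pivot, so 165 mm above the desk when upright, 152 in a slot's end.
- gate (a point): Middle of the H gate, on the plate's top, 100 mm above shifter's origin; same axes. Positions of the knob's centre in these axes: neutral slot across at x = 0 (play 8 mm either way); left and right channels at y = +35 and -35 mm (play 5 mm); end stops at x = +51 (far) and -51 mm (near). Between the channels the plate blocks the lever except in neutral. Second is near left, third far right.
- shift_knob (a point): Centre of the black ball knob, 40 mm diameter, on the shifter's lever, a 12 mm steel rod with a 20 mm collar under the knob. It starts 25 to 50 mm back in the near left slot, second gear. The lever moves with 1 to 2 N at the knob, has no spring, and stays where it is left.
- throttle_knob (a point): Centre of a like 40 mm black ball knob on the throttle: a grey box 150 by 80 mm, 100 mm high, with one straight fore-and-aft slot, on the other side of the desk's middle from the shifter, its lever at any point of the slot. Not to be moved.

How it is judged:
By the outcome, as a careful person would: the job done as asked, in the order asked, and still so for the second after the job is handed in, with the robot touching nothing.
It also fails if it takes over 35 s, if anything falls off the work surface, if the arm or the gripper's body presses on something with over 40 N, if the wrist force passes 120 N, or if a joint passes its speed limit or range.

## Working session

There is one attempt and no reset: what is moved stays moved. The work goes in short steps, Python scripts to look and compute and a shell command to move; the robot and the scene stay as the last step left them, time stands still between calls to the robot, and variables do not carry over. Pictures are saved under pics/ and viewed, at most 10 in all, crops included, and the job is handed in when it is done.

```bash
mkdir -p pics
cat > h.py <<'E'
import numpy as np, cv2
from rig import manip, grab_frame, ticket, spotter
def ray(f,uv):
    K=np.array([[f["fx"],0,f["cx"]],[0,f["fy"],f["cy"]],[0,0,1]])
    p=cv2.undistortPoints(np.array([[uv]],float),K,np.array(f["dist_coeffs"],float))[0,0]
    T=np.array(f["pose"]); d=T[:3,:3]@np.array([p[0],-p[1],-1]); return T[:3,3],d/np.linalg.norm(d)
def tri(rs):
    A=sum(np.eye(3)-np.outer(d,d) for o,d in rs); b=sum((np.eye(3)-np.outer(d,d))@o for o,d in rs)
    return np.linalg.solve(A,b)
def atz(r,z): return r[0]+r[1]*(z-r[0][2])/r[1][2]
def proj(f,P):
    K=np.array([[f["fx"],0,f["cx"]],[0,f["fy"],f["cy"]],[0,0,1]]);T=np.array(f["pose"])
    q=(np.atleast_2d(P)-T[:3,3])@T[:3,:3]*[1,-1,-1]
    return cv2.projectPoints(q,np.zeros(3),np.zeros(3),K,np.array(f["dist_coeffs"],float))[0][:,0]
E
python3 - <<'E'
from h import *
F={n:grab_frame(n) for n in("scene","top")}
for n,f in F.items():
    cv2.imwrite(f"pics/{n}0.png",f["frame"][:,:,::-1]); print(n,np.round(f["pose"],3).tolist())
for k in("shifter","gate","shift_knob","throttle_knob"):
    rs=[]
    for n,f in F.items():
        m=spotter.mark_of(f,k); print(k,n,[(np.round(x["at"],1).tolist(),round(x["p"],2)) for x in m[:3]])
        if m: rs.append(ray(f,m[0]["at"]))
    if len(rs)==2: print(tri(rs))
    z={"shifter":0,"gate":.1}.get(k,.155)
    print([atz(r,z).round(4).tolist() for r in rs])
o=manip.get_obs(); print(o["tcp_pos"],o["ee_rot"],o["time"])
E
```

```text
scene [[-0.355, -0.657, 0.665, 1.212], [0.935, -0.248, 0.254, 0.243], [-0.002, 0.712, 0.702, 0.815], [0.0, 0.0, 0.0, 1.0]]
top [[-0.026, 0.992, -0.121, 0.439], [-0.999, -0.031, -0.038, -0.018], [-0.041, 0.12, 0.992, 0.765], [0.0, 0.0, 0.0, 1.0]]
shifter scene [([188.4, 199.0], 0.73)]
shifter top [([341.1, 187.2], 0.72)]
[ 0.53392844 -0.18336545  0.00909905]
[[0.5265, -0.19, 0.0], [0.5345, -0.1837, 0.0]]
gate scene [([183.9, 173.8], 0.55)]
gate top [([351.9, 177.0], 0.77)]
[ 0.54063604 -0.18323402  0.1047487 ]
[[0.5362, -0.1864, 0.1], [0.5413, -0.1841, 0.1]]
shift_knob scene [([199.8, 151.7], 0.91)]
shift_knob top [([343.1, 194.1], 0.94)]
[ 0.50298068 -0.15342929  0.15448618]
[[0.5035, -0.1535, 0.155], [0.5028, -0.153, 0.155]]
throttle_knob scene [([324.6, 211.8], 0.56)]
throttle_knob top [([162.9, 142.4], 0.86)]
[0.6035857  0.17133698 0.16673493]
[[0.5896, 0.1755, 0.155], [0.6084, 0.1691, 0.155]]
[ 0.15604275 -0.55340687  0.23864875] [-6.14647104e-05  9.90574695e-01  1.36973607e-01 -1.07240105e-05] 0.5
```

Run:
```python
import cv2,numpy as np
a=cv2.imread("pics/top0.png")[100:290,260:450];b=cv2.imread("pics/scene0.png")[100:290,100:290]
cv2.imwrite("pics/c0.png",np.hstack([cv2.resize(x,(400,400),interpolation=2) for x in(a,b)]))
```

```text
(no output)
```

View pics/c0.png

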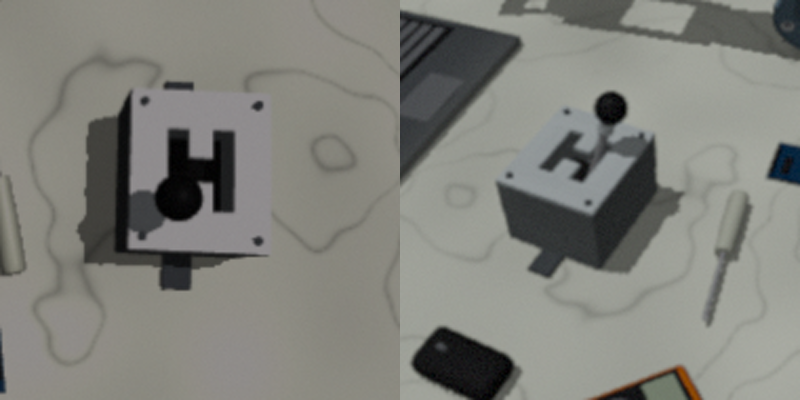

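View pics/scene0.png

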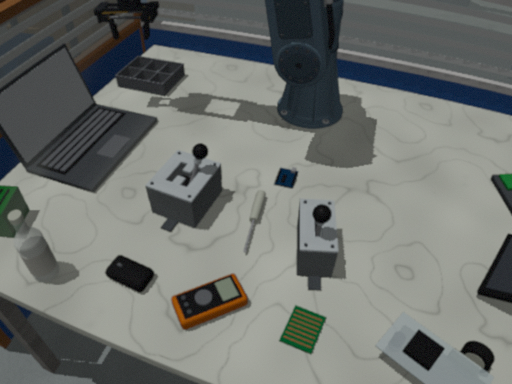

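The crop shows the shifter's plate with the knob in the near-left slot. In full top-image pixels the knob is at about (344,194) and the plate bolts at (329,147), (382,150), (382,214) and (327,212). The scene picture shows the throttle well clear, with its knob at (322,213). Next I fit the gate pose.

Run:
```python
from h import *
f=grab_frame("top"); s=grab_frame("scene")
def W(f,o,pts,k): return np.array([atz(ray(f,np.array(p)/k+o),.1)[:2] for p in pts])
k=400/190
b=W(f,[260,100],[(145,100),(258,105),(258,240),(142,236)],k) # FL FR NR NL
b2=W(s,[100,100],[(509-400,175),(567-400,112),(641-400,135),(588-400,203)],k) # FR NR NL FL
b2=b2[[3,0,1,2]]
for q in(b,b2):
    print(q.round(3).tolist(),q.mean(0)); v=(q[0]-q[3])+(q[1]-q[2]); w=(q[0]-q[1])+(q[3]-q[2])
    print("yaw",np.degrees(np.arctan2(v[1],v[0])),np.degrees(np.arctan2(-w[0],w[1])))
# projected model overlay
def model(c,yaw):
    y=np.radians(yaw);R=np.array([[np.cos(y),-np.sin(y)],[np.sin(y),np.cos(y)]])
    P=np.array([[.075,.065],[.075,-.065],[-.075,-.065],[-.075,.065]])@R.T+c
    return np.c_[P,np.full(4,.1)],R
c=(b.mean(0)+b2.mean(0))/2
v=sum((q[0]-q[3])+(q[1]-q[2]) for q in(b,b2)); yaw=np.degrees(np.arctan2(v[1],v[0])); print(c,yaw)
P,R=model(c,yaw); out=[]
print("knob local",(np.array([.503,-.1534])-c)@R)
for g,o in((f,[260,100]),(s,[100,100])):
    im=cv2.resize(g["frame"][o[1]:o[1]+190,o[0]:o[0]+190,::-1],(400,400),interpolation=2).copy()
    H=np.array([[x,y] for x,y in((.033,.0225),(-.033,.0225),(0,.0225),(0,-.0225),(.033,-.0225),(-.033,-.0225))])@R.T+c
    H=np.c_[H,np.full(6,.1)]
    cv2.polylines(im,[((proj(g,P)-o)*k).round().astype(int)],True,(0,0,255),1)
    h=((proj(g,H)-o)*k).round().astype(int)
    for i in(0,2,4): cv2.line(im,tuple(map(int,h[i])),tuple(map(int,h[i+1])),(0,255,0),1)
    out.append(im)
cv2.imwrite("pics/m1.png",np.hstack(out))
```

```text
[[0.601, -0.143], [0.593, -0.248], [0.468, -0.239], [0.475, -0.133]] [ 0.5342486  -0.19064622]
yaw -4.207065284246899 -4.04390851147099
[[0.602, -0.139], [0.594, -0.245], [0.469, -0.234], [0.476, -0.13]] [ 0.53529916 -0.1869855 ]
yaw -4.326552628313827 -4.242867864049946
[ 0.53477388 -0.18881586] -4.266784091205576
knob local [-0.03432078  0.03295371]
```

View pics/m1.png

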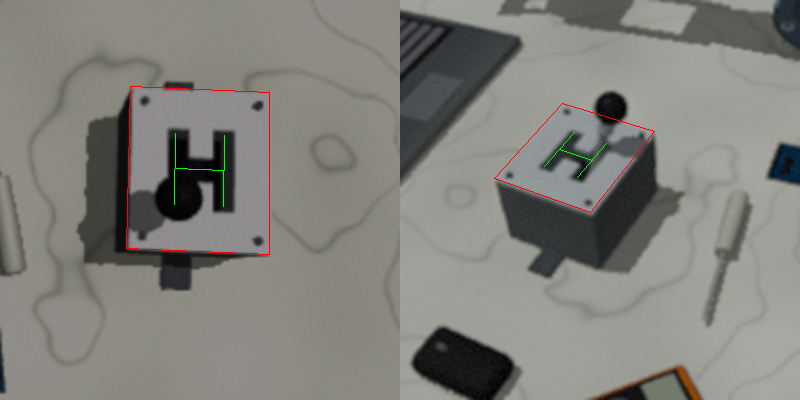

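The overlay matches the plate and the slots in both views: gate at (0.535, -0.189), yaw -4.2°, and knob at (0.503, -0.153, 0.156). I'll move to above the knob, with the tool turned to line up with the gate.

```bash
python3 -m handwheel '{"linear":[[0,0,4],[3,3.5,6],[8,9,6],[12.5,14,6],[17,19,6],[21,24,6],[25,29,6],[29,33.5,6],[32.5,37.5,5],[34.7,40,3]],"dr":[[0,0,0],[0,0,-2],[0,0,-5],[0,0,-8],[0,0,-11],[0,0,-14],[0,0,-17],[0,0,-19],[0,0,-20],[0,0,-20]]}' 1; python3 -m handwheel '{"linear":[[0,0,0],[0,0,0]],"dr":[[0,0,0],[0,0,0]]}'
```

```text
time: 1.85
tcp_pos: [0.5051, -0.1517, 0.2699]
ee_rot: [0.001, 0.999, -0.036, 0.002]
force: [0.4, -0.2, 0.1]
gripper_width: 0.0881
finger_force: 0.0
time: 2.1
tcp_pos: [0.5029, -0.1537, 0.2689]
ee_rot: [0.0, 0.999, -0.037, -0.0]
force: [-0.3, -1.0, 0.1]
gripper_width: 0.088
finger_force: 0.0
```

```bash
python3 -m handwheel '{"linear":[[0,0,-3],[0,0,-6],[0,0,-9],[0,0,-11.5],[0,0,-13],[0,0,-13],[0,0,-13]],"dr":[[0,0,0],[0,0,0],[0,0,0],[0,0,0],[0,0,0],[0,0,0],[0,0,0]]}' 1; python3 -m handwheel '{"linear":[[0,0,0],[0,0,0],[0,0,0],[0,0,0],[0,0,0],[0,0,0]],"dr":[[0,0,0],[0,0,0],[0,0,0],[0,0,0],[0,0,0],[0,0,0]]}' 0.3
python3 - <<'E'
from h import *
c=np.array([.535,-.189]);y=np.radians(-4.2);R=np.array([[np.cos(y),-np.sin(y)],[np.sin(y),np.cos(y)]])
for l in([-34,33],[-17,34],[0,34],[0,17],[0,0],[0,-17],[0,-35],[17,-35],[34,-35],[51,-35],[54,-35]):
    l=np.array(l)/1e3; z=.01+np.sqrt(.155**2-l@l)-.019; print(l*1e3,((R@l+c-[.5029,-.1537])*100).round(2),round(z*100-13.8,2))
E
```

```text
time: 2.98
tcp_pos: [0.5037, -0.1543, 0.14]
ee_rot: [0.0, 0.999, -0.037, 0.001]
force: [0.8, -0.2, -0.1]
gripper_width: 0.0881
finger_force: 0.0
time: 3.72
tcp_pos: [0.503, -0.1534, 0.1387]
ee_rot: [-0.0, 0.999, -0.037, -0.0]
force: [-0.2, -0.6, 0.1]
gripper_width: 0.0378
finger_force: 29.8
[-34.  33.] [0.06 0.01] 0.06
[-17.  34.] [ 1.76 -0.01] 0.33
[ 0. 34.] [ 3.46 -0.14] 0.42
[ 0. 17.] [ 3.33 -1.83] 0.71
[0. 0.] [ 3.21 -3.53] 0.8
[  0. -17.] [ 3.09 -5.23] 0.71
[  0. -35.] [ 2.95 -7.02] 0.4
[ 17. -35.] [ 4.65 -7.15] 0.3
[ 34. -35.] [ 6.34 -7.27] 0.01
[ 51. -35.] [ 8.04 -7.39] -0.49
[ 54. -35.] [ 8.34 -7.42] -0.6
```

```bash
python3 -m handwheel '{"linear":[[0.9,0,0.2],[1.75,0,0.3],[2.6,-0.1,0.4],[3.45,-0.1,0.4],[3.45,-0.1,0.4],[3.45,-0.1,0.4]],"dr":[[0,0,0],[0,0,0],[0,0,0],[0,0,0],[0,0,0],[0,0,0]]}'
python3 - <<'E'
from h import *
rs=[]
for n in("scene","top"):
    f=grab_frame(n); m=spotter.mark_of(f,"shift_knob")
    if m: print(m[0]); rs.append(ray(f,m[0]["at"]))
if len(rs)>1: print(tri(rs))
E
```

```text
time: 4.47
tcp_pos: [0.5373, -0.1543, 0.1421]
ee_rot: [-0.0, 0.999, -0.037, -0.0]
force: [0.8, -2.1, -8.5]
gripper_width: 0.0374
finger_force: 30.3
{'at': [195.3, 163.4], 'p': 0.77}
{'at': [343.3, 184.2], 'p': 0.31}
[ 0.52324751 -0.15884774  0.13214769]
```

Forces are small and the lever followed, so on across the neutral slot.

```bash
python3 -m handwheel '{"linear":[[0,-0.8,0.1],[-0.1,-1.7,0.2],[-0.2,-2.5,0.3],[-0.25,-3.4,0.3],[-0.3,-4.3,0.3],[-0.4,-5.1,0.2],[-0.45,-6,0.1],[-0.5,-6.9,-0.1],[-0.5,-6.9,-0.1]],"dr":[[0,0,0],[0,0,0],[0,0,0],[0,0,0],[0,0,0],[0,0,0],[0,0,0],[0,0,0],[0,0,0]]}'
```

```text
time: 5.8
tcp_pos: [0.5325, -0.224, 0.1417]
ee_rot: [-0.0, 0.999, -0.038, 0.0]
force: [1.7, 4.5, -7.6]
gripper_width: 0.0377
finger_force: 30.2
```

```bash
python3 -m handwheel '{"linear":[[0.8,0,-0.1],[1.7,0,-0.2],[2.6,-0.1,-0.35],[3.4,-0.1,-0.5],[4.2,-0.2,-0.7],[4.8,-0.2,-0.9],[5.2,-0.25,-1],[5.4,-0.25,-1.1],[5.4,-0.25,-1.1]],"dr":[[0,0,0],[0,0,0],[0,0,0],[0,0,0],[0,0,0],[0,0,0],[0,0,0],[0,0,0],[0,0,0]]}'
```

```text
time: 6.92
tcp_pos: [0.5864, -0.2263, 0.1313]
ee_rot: [0.0, 0.999, -0.037, -0.0]
force: [-4.1, 0.3, 6.1]
gripper_width: 0.0378
finger_force: 29.4
```

```bash
python3 -m handwheel '{"linear":[[0.2,0,0],[0.4,0,0],[0.4,0,0]],"dr":[[0,0,0],[0,0,0],[0,0,0]]}'
```

```text
time: 7.3
tcp_pos: [0.5887, -0.2262, 0.1305]
ee_rot: [-0.0, 0.999, -0.037, -0.002]
force: [-9.7, -0.9, 6.1]
gripper_width: 0.0382
finger_force: 29.4
```

The push force rose to 9.7 N, so the lever is at the stop. I'll release and rise.

```bash
python3 -m handwheel '{"linear":[[0,0,0],[0,0,0],[0,0,0],[0,0,0],[0,0,0]],"dr":[[0,0,0],[0,0,0],[0,0,0],[0,0,0],[0,0,0]]}' 1;  python3 -m handwheel '{"linear":[[0,0,2],[0,0,5],[0,0,9],[0,0,14],[-4,0,16],[-10,0,16],[-15,0,16],[-20,0,16],[-20,0,16]],"dr":[[0,0,0],[0,0,0],[0,0,0],[0,0,0],[0,0,0],[0,0,0],[0,0,0],[0,0,0],[0,0,0]]}'
python3 - <<'E'
from h import *
F={n:grab_frame(n) for n in("scene","top")};out=[]
c=np.array([.535,-.189]);y=np.radians(-4.2);R=np.array([[np.cos(y),-np.sin(y)],[np.sin(y),np.cos(y)]])
for k in("shift_knob","throttle_knob"):
    rs=[]
    for n,f in F.items():
        m=spotter.mark_of(f,k); print(k,n,[(np.round(x["at"],1).tolist(),round(x["p"],2)) for x in m[:2]])
        if m: rs.append(ray(f,m[0]["at"]))
    if len(rs)>1:
        p=tri(rs); print(p,(p[:2]-c)@R)
    print([((atz(r,.152)[:2]-c)@R).round(4).tolist() for r in rs])
for n,o in(("top",[260,100]),("scene",[100,100])):
    out.append(cv2.resize(F[n]["frame"][o[1]:o[1]+190,o[0]:o[0]+190,::-1],(400,400),interpolation=2))
cv2.imwrite("pics/e1.png",np.hstack(out))
E
```

```text
time: 7.92
tcp_pos: [0.5906, -0.2259, 0.1307]
ee_rot: [-0.0, 0.999, -0.037, 0.0]
force: [-0.5, 0.7, 1.1]
gripper_width: 0.086
finger_force: 0.0
time: 9.05
tcp_pos: [0.3887, -0.2259, 0.2923]
ee_rot: [0.001, 0.999, -0.038, 0.001]
force: [0.9, -0.5, -0.0]
gripper_width: 0.0881
finger_force: 0.0
shift_knob scene [([159.2, 164.7], 0.55)]
shift_knob top []
[[0.0449, -0.0325]]
throttle_knob scene [([322.8, 213.4], 0.75), ([159.4, 165.9], 0.47)]
throttle_knob top [([163.8, 143.0], 0.89)]
[0.60406197 0.16970505 0.16195789] [0.04260559 0.36279972]
[[0.0309, 0.3649], [0.0466, 0.3617]]
```

View pics/e1.png

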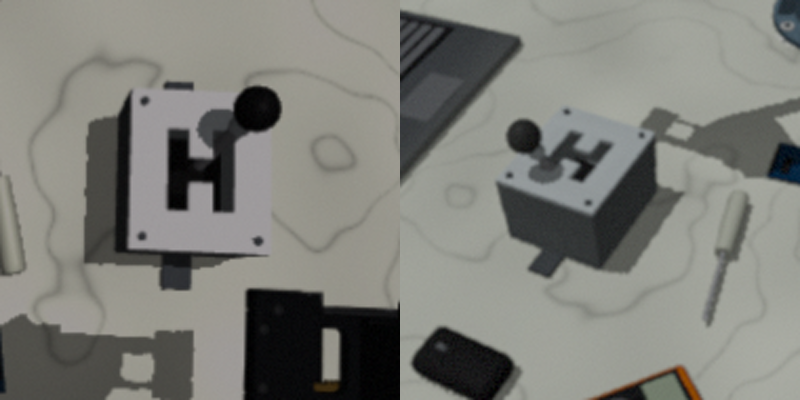

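The picture shows the lever in the far-right slot and the gripper clear. The knob is at crop (257,108) in the top view and (123,136) in the scene view. I'll measure exactly how far forward it sits.

Run:
```python
from h import *
c=np.array([.535,-.189]);y=np.radians(-4.2);R=np.array([[np.cos(y),-np.sin(y)],[np.sin(y),np.cos(y)]])
rs=[]
for n,u in(("top",(382,151)),("scene",(158.5,164.5))):
    f=grab_frame(n);g=f["frame"].max(2); x0,y0=int(u[0])-14,int(u[1])-14
    best=None
    m=(g[y0:y0+29,x0:x0+29]<45).astype(np.uint8); m=cv2.morphologyEx(m,cv2.MORPH_OPEN,np.ones((7,7),np.uint8))
    mm=cv2.moments(m,True); a=np.array([x0+mm["m10"]/mm["m00"],y0+mm["m01"]/mm["m00"]])
    r=ray(f,a); rs.append(r); print(n,a,mm["m00"],((atz(r,.152)[:2]-c)@R))
    d=R@np.array([.051,-.035])+c; print("expected at home",proj(f,[[*d,.152]]), "at 44mm",proj(f,[[*(R@np.array([.044,-.035])+c),.155]]))
p=tri(rs);print(p,(p[:2]-c)@R)
```

```text
top [381.34048257 151.68900804] 373.0 [ 0.0454642  -0.03511123]
expected at home [[381.26710148 148.69107474]] at 44mm [[381.8178135  152.09804012]]
scene [159.72580645 165.75806452] 124.0 [ 0.04751755 -0.02928384]
expected at home [[156.88561987 165.97929265]] at 44mm [[158.3506014  163.23644705]]
[ 0.57758832 -0.22602447  0.14938102] [ 0.04518555 -0.03380594]
```

The estimate puts the knob about 5 mm short of home, which could be measurement bias. To be sure, I'll push it forward from behind with the fingers shut.

```bash
python3 -m handwheel '{"linear":[[4,0,0],[8,0.2,-2],[12,0.3,-5],[12.4,0.3,-9],[12.4,0.3,-13],[12.4,0.3,-15],[12.4,0.3,-15],[12.4,0.3,-15]],"dr":[[0,0,0],[0,0,0],[0,0,0],[0,0,0],[0,0,0],[0,0,0],[0,0,0],[0,0,0]]}' 0; python3 -m handwheel '{"linear":[[1,-0.05,0],[2,-0.1,0],[2.5,-0.1,0],[2.8,-0.1,0],[2.8,-0.1,0]],"dr":[[0,0,0],[0,0,0],[0,0,0],[0,0,0],[0,0,0]]}'
```

```text
time: 10.45
tcp_pos: [0.5153, -0.2232, 0.1415]
ee_rot: [0.0, 0.999, -0.037, 0.0]
force: [0.4, -0.8, 0.2]
gripper_width: 0.0101
finger_force: 0.0
time: 11.08
tcp_pos: [0.5426, -0.2238, 0.1406]
ee_rot: [-0.0, 0.999, -0.037, -0.0]
force: [0.0, 0.9, -0.1]
gripper_width: 0.0004
finger_force: 0.0
```

```bash
python3 -m handwheel '{"linear":[[0.3,0,0],[0.6,-0.05,0],[0.9,-0.1,0],[0.9,-0.1,0]],"dr":[[0,0,0],[0,0,0],[0,0,0],[0,0,0]]}';python3 -m handwheel '{"linear":[[0.2,0,0],[0.4,0,0],[0.4,0,0]],"dr":[[0,0,0],[0,0,0],[0,0,0]]}'
```

```text
time: 11.58
tcp_pos: [0.5516, -0.2249, 0.1406]
ee_rot: [-0.0, 0.999, -0.037, -0.0]
force: [0.1, 0.8, 0.2]
gripper_width: 0.0004
finger_force: 0.2
time: 11.95
tcp_pos: [0.5553, -0.2249, 0.1405]
ee_rot: [-0.0, 0.999, -0.037, -0.0]
force: [-2.3, 0.1, 0.1]
gripper_width: 0.0002
finger_force: 1.0
```

```bash
python3 -m handwheel '{"linear":[[0.2,0,0],[0.4,0,0],[0.4,0,0]],"dr":[[0,0,0],[0,0,0],[0,0,0]]}'
```

```text
time: 12.32
tcp_pos: [0.5581, -0.2248, 0.14]
ee_rot: [-0.0, 0.999, -0.037, -0.002]
force: [-8.7, 0.0, 0.6]
gripper_width: 0.0006
finger_force: 3.7
```

```bash
python3 -m handwheel '{"linear":[[0.2,0,0],[0.4,0,0],[0.4,0,0]],"dr":[[0,0,0],[0,0,0],[0,0,0]]}'; python3 -m handwheel '{"linear":[[-1,0,0],[-3,0,0],[-4,0,2],[-5,0,8],[-10,0,13],[-16,0,15],[-22,0,15],[-22,0,15]],"dr":[[0,0,0],[0,0,0],[0,0,0],[0,0,0],[0,0,0],[0,0,0],[0,0,0],[0,0,0]]}'
python3 - <<'E'
from h import *
out=[]
for n,o in(("top",[260,100]),("scene",[100,100])):
    f=grab_frame(n)
    m=spotter.mark_of(f,"shift_knob"); print(n,[(np.round(x["at"],1).tolist(),round(x["p"],2)) for x in m[:2]])
    out.append(cv2.resize(f["frame"][o[1]:o[1]+190,o[0]:o[0]+190,::-1],(400,400),interpolation=2))
cv2.imwrite("pics/e2.png",np.hstack(out))
E
```

```text
time: 12.7
tcp_pos: [0.5605, -0.2246, 0.1394]
ee_rot: [-0.001, 0.999, -0.037, -0.004]
force: [-13.0, -1.0, 1.7]
gripper_width: 0.0003
finger_force: 6.2
time: 13.7
tcp_pos: [0.3419, -0.2252, 0.2919]
ee_rot: [0.001, 0.999, -0.038, 0.001]
force: [0.3, -1.1, 0.8]
gripper_width: 0.0003
finger_force: 0.0
top [([382.0, 148.1], 0.9)]
scene [([158.2, 163.9], 0.87)]
```

View pics/e2.png

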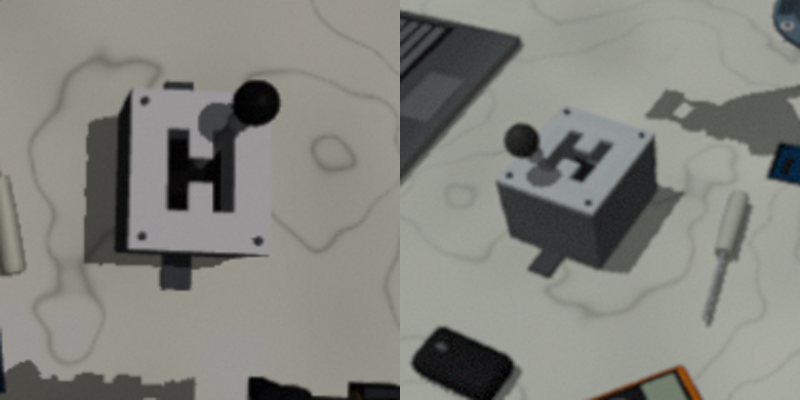

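The knob moved forward to top pixel (382,148), where home is predicted at (381,149). The scene view is ambiguous, so I'll do one firmer push to confirm it's at the stop.

```bash
python3 -m handwheel '{"linear":[[5,0,0],[10,0,0],[15,0,-3],[18,0,-8],[19,0,-12],[19.8,0,-15],[20.5,0,-15],[21,0,-15],[21.3,0,-15],[21.3,0,-15]],"dr":[[0,0,0],[0,0,0],[0,0,0],[0,0,0],[0,0,0],[0,0,0],[0,0,0],[0,0,0],[0,0,0],[0,0,0]]}' 0; python3 -m handwheel '{"linear":[[0.3,0,0],[0.3,0,0]],"dr":[[0,0,0],[0,0,0]]}';python3 -m handwheel '{"linear":[[0.3,0,0],[0.6,0,0],[0.6,0,0]],"dr":[[0,0,0],[0,0,0],[0,0,0]]}';python3 -m handwheel '{"linear":[[0.3,0,0],[0.5,0,0],[0.5,0,0]],"dr":[[0,0,0],[0,0,0],[0,0,0]]}'
```

```text
time: 15.15
tcp_pos: [0.5564, -0.225, 0.1416]
ee_rot: [0.0, 0.999, -0.037, -0.0]
force: [-4.5, 1.5, 0.1]
gripper_width: 0.0002
finger_force: 2.1
time: 15.4
tcp_pos: [0.5584, -0.225, 0.1411]
ee_rot: [0.0, 0.999, -0.037, -0.001]
force: [-8.0, 1.0, 0.7]
gripper_width: 0.0008
finger_force: 4.0
time: 15.78
tcp_pos: [0.5621, -0.2249, 0.1403]
ee_rot: [-0.0, 0.999, -0.037, -0.004]
force: [-16.5, -0.8, 3.2]
gripper_width: 0.0004
finger_force: 7.8
time: 16.15
tcp_pos: [0.5651, -0.2247, 0.1395]
ee_rot: [-0.001, 0.999, -0.037, -0.006]
force: [-22.8, -0.9, 4.5]
gripper_width: 0.0005
finger_force: 11.0
```

The position at each force matches the last push (8 N at 0.558 both times), so the lever isn't creeping and is against its stop. I'll retreat gently and check.

```bash
python3 -m handwheel '{"linear":[[-0.5,0,0],[-1,0,0],[-1.5,0,0],[-3,0,0],[-4,0,3],[-6,0,8],[-12,0,13],[-18,0,15],[-23,0,15],[-23,0,15]],"dr":[[0,0,0],[0,0,0],[0,0,0],[0,0,0],[0,0,0],[0,0,0],[0,0,0],[0,0,0],[0,0,0],[0,0,0]]}'
python3 - <<'E'
from h import *
c=np.array([.535,-.189]);y=np.radians(-4.2);R=np.array([[np.cos(y),-np.sin(y)],[np.sin(y),np.cos(y)]])
F={n:grab_frame(n) for n in("top","scene")}
for k in("shift_knob","throttle_knob"):
    rs=[]
    for n,f in F.items():
        m=spotter.mark_of(f,k); print(k,n,[(np.round(x["at"],1).tolist(),round(x["p"],2)) for x in m[:2]])
        if m: rs.append(ray(f,m[0]["at"]))
    print([((atz(r,.152)[:2]-c)@R).round(4).tolist() for r in rs])
    if len(rs)>1: p=tri(rs); print((p[:2]-c)@R,p)
E
```

```text
time: 17.4
tcp_pos: [0.3384, -0.2252, 0.2921]
ee_rot: [0.002, 0.999, -0.039, 0.002]
force: [0.5, -0.1, -0.9]
gripper_width: 0.0006
finger_force: 0.0
shift_knob top [([382.3, 145.4], 0.57)]
shift_knob scene [([158.0, 167.7], 0.86), ([189.2, 200.1], 0.19)]
[[0.0572, -0.0369], [0.055, -0.0292]]
[ 0.05544995 -0.03307656] [ 0.58787857 -0.22604879  0.1524799 ]
throttle_knob top [([161.6, 143.5], 0.96)]
throttle_knob scene [([322.4, 213.2], 0.77)]
[[0.0455, 0.3658], [0.0307, 0.364]]
[0.04207254 0.36414592] [0.60362894 0.17108668 0.16302241]
```

```bash
python3 -c "
from rig import ticket; print(ticket.sign_off())"
```

```text
the job is handed in; nothing more can be done
None
```

The shifter is in third: the lever is pushed against its far-right stop and released, the throttle knob is where it started within measurement error, and the job was handed in at about 17.5 s with the gripper clear.

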